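# Load a sealed sample vial into the reader carousel and index it one click

## Robot

A 7-joint arm with a two-finger parallel gripper is mounted at the origin on the work surface. World frame = base frame: x ahead of the robot, y to its left, z up, the work surface at z = 0. Lengths are in m, angles in degrees, forces in N, time in s.
With the tool pointing down it reaches from about 0.4 to 0.85 m from the base axis. Payload 4.4 kg.
Tool frame: the origin (TCP) lies on the mounting face of the last link; the fingertips stand 199 mm ahead of it and the grasp point (between the pads) lies 180 mm ahead of it; z points along the fingers, y is the direction in which the jaws open and shut (so a half turn about z gives the same grasp; the last joint's range is limited). The gripper opens to 94 mm and grips with 3 to 60 N. Pads are 16 mm wide; open, the fingers measure 119 mm over their backs; the gripper's body (75 mm by 177 mm) begins 78 mm behind the grasp point.
Start: joints at [-69.431, 36.005, 2.206, 86.941, -1.547, 57.084, -1.146], TCP at [0.268, 0.592, 0.405] pointing down, gripper open.
Joint ranges: [-175.42, 175.42], [-21.48, 121.26], [-71.46, 75.88], [10.55, 141.38], [-63.04, 243.04], [13.31, 113.54], [-168.57, 168.57]. Speed limits (degrees/s): [147.25, 147.25, 180, 180, 180, 180, 180].

## Interface

Orientations are given as [roll, pitch, yaw] about the fixed x, y, z axes, in that order (R = Rz(yaw) Ry(pitch) Rx(roll)).
In Python, from station import state, imaging, workorder gives the robot as it stands.
- The arm moves only by the tool play_rows, never from a script. Its argument "plan" is a list that holds one entry, the list of rows, each a list of 7 numbers: the shift along the tool's x, y, z in m, then the turn, a rotation vector about the tool's x, y, z in rad, then the finger opening in m, from 0 to 0.094. A call has 1 to 12 rows; each row shifts and turns the commanded pose from where the row before left it, along the tool's axes as they then stand; what a row does not reach is not made up. A row lasts 1/10 s, in which the tool goes at most 50 mm and 8.59 degrees, less where a joint would pass 70% of its speed; a pose out of reach is approached as far as the arm can. A call with a gripper value outside its range is refused whole. The fingers move at their own pace and stop on an object; "newtons" is the grip in N (left out, the last holds). Time passes only in rows, so rows that do not move let the fingers close. It gives the time, the measured TCP pose, the force and the opening at its end, in the units of the state.
- state(): the state, without advancing time (a new reading comes with each control period).
- imaging.snapshot(name): name is "side" or "top" or "wrist"; returns a dict with "color" (400x640x3 uint8, blue, green, red), "depth" (400x640 float32, m along the optical axis (not along the pixel's ray), 0 where there is no reading), "fx", "fy", "cx", "cy" (pixels), "k1" (the pictures are not rectified: a ray, as slopes to the right and down, at radius r is drawn at 1 + k1 r^2 times it, then the intrinsics apply), "R" (3x3) and "t" (3): a world point X has camera coordinates R X + t. Camera axes: x right, y down, z forward; pixel columns grow to the right and rows downward; lengths in m; the calibration is good to about 2 mm. A picture is of the moment at which its call begins.
- workorder.finish_job(): hands the job in, once; it reports no verdict.
The state is a dict: "time_s": time; "q": joint angles; "qvel": joint speeds; "effort": joint torques, N m; "eef_pos": TCP position; "eef_rot": TCP orientation; "contact_force": force on the tool from outside, world axes, zero at the start; "torque": the same for the moment, N m; "gripper_width": finger opening in m.
Only numpy, scipy, OpenCV 4.12 (cv2) and the standard library are available. Lean on these libraries where they do the work, as an engineer would, in place of code of your own. Each camera call takes 0.05 s, during which the arm holds its last target. There are 200 camera calls.

## Task

Put the green-capped sample vial upright into the empty cup at the red loading mark of the sample carousel (the cup floats and may sit off its listed place, so feel for it), and press it down gently until it is fully home. Then turn the carousel one click counter-clockwise, seen from above, so that the vial stands before the black reader, and let go. Never press the vial into or against the carousel with more than 25 N, turn no more than the one click, and leave the other things as they are.

Things in the scene. Friction and masses are not known exactly. Their poses are not given: they have to be found in the camera images.
- carousel: Sample carousel, bolted down: white round base 256 mm across with a red loading mark on a lip, and a steel wheel 244 mm across turning on it. Origin: on the wheel's axis at table height; z up; the red mark and the loading cup lie along its -x axis, roughly towards the robot. Deck 58 mm above the table, hub 38 mm radius and up to 76 mm high.
- reader (a point): Centre of the top of the black reader block (50 x 55 mm, 145 mm tall), fixed on the base outside the wheel, 158 mm from the axis, one click counter-clockwise from the loading mark. Eight aluminium cups stand on the wheel 45 degrees apart, 85 mm from the axis; the two that start 90 degrees either side of the loading cup hold white-capped vials, fixed, 154 mm high; the others are empty.
- wheel (a joint): Wheel angle (rad), positive counter-clockwise from above. It starts at 0 in a notch; there is a notch every 0.785 rad, and one click leaves it at 0.785. Each click resists with up to about 0.55 N m (5 N at a peg); past half-way it helps along and the wheel snaps into the notch by itself.
- load_cup (a point): Nominal centre of the loading cup, at the level of its floor when that is pressed right down (64 mm above the table). Turns with the wheel; its -x axis points outward along the radius, z up. The floor is a white lifter plate, at first 7 to 10 mm above this point; it goes down only under a push of about 8 N, to a hard stop at this point, and stays where left. Fully home means the plate is at the stop.
- load_rim (a point): Nominal centre of the loading cup's mouth, 20 mm above load_cup, same axes. The cup (39 mm outside, bore 29.6 mm, 0.6 mm bevel at the mouth) slides stiffly (12 N) in a slot along the radius: its true centre starts anywhere up to 14 mm inward or outward of this point, which does not show it; across the radius it is exact.
- vial_center (a point): Centre (half-way up) of the vial to load: amber glass, paper band, green cap, 28 mm diameter, 90 mm tall, about 80 g, straight sides, z from foot to cap. It stands on the floor of the blue tray, 4 mm above the table. When home its centre is 45 mm above load_cup and the cup's rim reaches 20 mm up its side, so grip it at or above the centre.
- peg (a point): One of four red upright pegs on the wheel's rim, any of which turns it: 14 mm diameter, 70 mm tall, 105 mm from the axis; this one starts 22.5 degrees clockwise from the side opposite the loading mark. The point is on the peg's axis, 15 mm below its top, 113 mm above the table. Turns with the wheel; the cups near it are lower (84 mm).
- tray: Shallow blue tray, 130 x 220 mm, walls 14 mm high and 4 mm thick, heavy. Origin at the centre of its underside. Three vials stand in it in a row along its y axis, about 65 mm apart, in any order.
- vial_white_center (a point): Centre of the like vial with the white cap, to be left standing.
- vial_yellow_center (a point): Centre of the like vial with the yellow cap, to be left standing.
- bowl: Steel bowl, 140 mm wide, 50 mm high; origin under its centre; to be left alone.
- jar: Glass jar with a red cap, 72 mm wide, 90 mm high; origin under its centre; to be left alone.
- tin: Aluminium can, 66 mm wide, 80 mm high; origin under its centre; to be left alone.
- spoon: Spoon with a wooden handle, 220 mm long, lying on the table; to be left alone.

How it is judged (in metres and radians):
On the way, in this order (a step that is already met when the one before it is completed fails the run):
1. the vial is pressed fully home, upright, in the loading cup, with the wheel still in its starting notch (z of vial_center in the frame of load_cup between 0.042 and 0.0468 m and horizontal distance between vial_center and load_cup below 0.019 m and angle between vial_center's own z axis and vertical below 0.06 rad and value of joint wheel between -0.15 and 0.15 rad), for 0.2 s.
2. the wheel is turned one click counter-clockwise with the vial home (z of vial_center in the frame of load_cup between 0.042 and 0.0468 m and horizontal distance between vial_center and load_cup below 0.019 m and angle between vial_center's own z axis and vertical below 0.06 rad and value of joint wheel between 0.7054 and 0.8654 rad), for 0.2 s.
At the end, for the whole second after the job is handed in: The green-capped vial stands upright (within 0.06 rad) in the loading cup, its foot within 1.8 mm of the cup's lowest floor and its centre within 19 mm of the cup's nominal centre, at rest; the wheel rests one click counter-clockwise of its start (0.785 rad, within 0.08) (all of step 2 and linear speed of vial below 0.02 m/s); the robot touches nothing.
It fails at once if the vial is pressed against the carousel with more than 25 N (contact force between vial and carousel above 25 N).
It fails at once if the wheel is turned well past the one click, or half a click backwards (value of joint wheel above 1.2 rad or value of joint wheel below -0.4 rad).
It fails at once if a bystander is moved by more than 25 mm (distance of any of vial_white_center, vial_yellow_center, bowl, jar, tin, spoon from where it was at the start of the episode above 0.025 m).
It fails at once if one of the other vials is tipped over (angle between any of vial_white_center, vial_yellow_center's own z axis and vertical above 0.4 rad).
It also fails if it takes over 72 s, if anything falls off the work surface, if the arm or the gripper's body presses on something with over 40 N, if the wrist force passes 120 N, or if a joint passes its speed limit or range.

## Working session

There is one attempt and no reset: what is moved stays moved. The work goes in short steps, Python scripts to look and compute and a tool call to move; the robot and the scene stay as the last step left them, time stands still between calls to the robot, and variables do not carry over. Pictures are saved under pics/ and viewed, about 8 in all and at most 12, crops included, and the job is handed in when it is done.

Besides the shell and the picture viewer there is one more tool, called after ">>>" by a JSON object that holds its "method" and its "body". play_rows: Moves the arm, as the interface text tells. Its arguments: {"type":"object","properties":{"plan":{"type":"array"},"newtons":{"type":"number"}},"required":["plan"]}

```bash
mkdir -p pics; ls
cat > h.py <<'E'
import numpy as np, cv2
from station import state, imaging, workorder
def snap(n):
    s=imaging.snapshot(n); s['n']=n; return s
def ray(s,u,v):
    x=(u-s['cx'])/s['fx']; y=(v-s['cy'])/s['fy']; a,b=x,y
    for _ in range(20):
        k=1+s['k1']*(a*a+b*b); a,b=x/k,y/k
    R=np.array(s['R']); c=-R.T@np.array(s['t'])
    return c, R.T@np.array([a,b,1.0])
def onz(s,u,v,z):
    c,d=ray(s,u,v); return c+d*(z-c[2])/d[2]
def dep(s,u,v):
    c,d=ray(s,u,v); return c+d*s['depth'][int(v),int(u)]
def proj(s,X):
    p=np.array(s['R'])@np.array(X)+np.array(s['t']); a,b=p[:2]/p[2]; k=1+s['k1']*(a*a+b*b)
    return np.array([s['fx']*a*k+s['cx'],s['fy']*b*k+s['cy']])
E
python3 - <<'E'
from h import *
print(state())
for n in('top','side'):
    s=snap(n); cv2.imwrite(f'pics/{n}0.png',s['color']); print(n,-np.array(s['R']).T@s['t'],s['R'],s['fx'],s['k1'])
    np.savez(f'{n}0.npz',**s)
E
```

```text
pics
{'time_s': 0.0, 'q': array([-69.43196763,  36.05673882,   2.20276559,  86.99303384,
        -1.54736159,  57.08415088,  -1.14704947]), 'qvel': array([ 0.00772455,  0.01136515, -0.09978723,  0.07425269,  0.0754451 ,
        0.00660028, -0.04439267]), 'effort': array([-1.45585827e-04, -5.49735045e+01,  1.14406262e+00, -1.86629391e+01,
       -5.20681031e-02,  2.36687902e-02,  1.59795036e-04]), 'eef_pos': array([0.26773263, 0.59199353, 0.40379504]), 'eef_rot': array([-1.79895760e+02,  1.01106168e-03,  1.55660472e+02]), 'contact_force': array([-0.35117009,  0.67764667,  0.1430692 ]), 'torque': array([-0.01981567,  0.02886747, -0.03757325]), 'gripper_width': 0.09417323750308616}
top [ 0.399744   -0.03451951  0.94912951] [[ 0.21479006 -0.97664618  0.00524131]
 [-0.95579052 -0.21130079 -0.20449074]
 [ 0.2008226   0.03891298 -0.97885447]] 374.7612632898188 -0.06929529430573332
side [0.38272403 0.69033754 0.89524424] [[-0.95623196 -0.29234926 -0.01234271]
 [-0.2047815   0.69874874 -0.68543033]
 [ 0.2090095  -0.65290283 -0.7280336 ]] 396.0789772286296 -0.07150443166256268
```

View pics/top0.png

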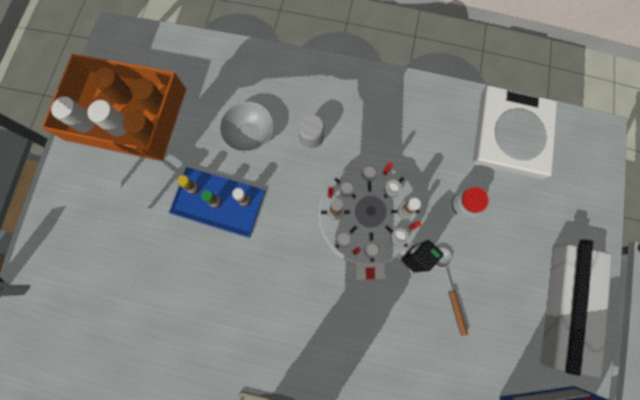

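View pics/side0.png

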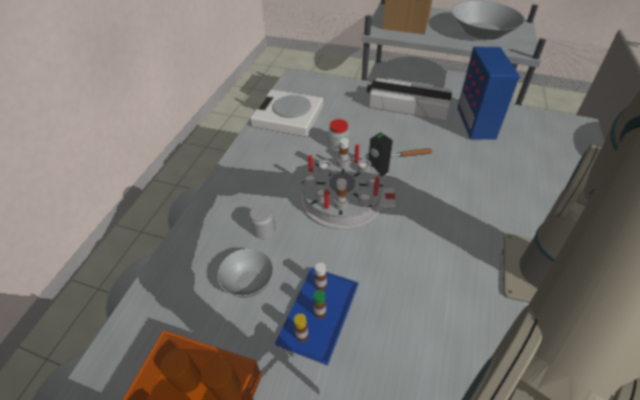

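Top view: green cap at about (208,197), yellow and white caps to either side of it in the tray, carousel hub at (371,211), red mark at (370,272), reader at (422,257). The side view agrees. Next I measure these points.

```bash
cat > m.py <<'E'
from h import *
def blobs(s,lo,hi,amin=8,lo2=None,hi2=None):
    h=cv2.cvtColor(s['color'],cv2.COLOR_BGR2HSV); m=cv2.inRange(h,lo,hi)
    if lo2: m|=cv2.inRange(h,lo2,hi2)
    n,l,st,c=cv2.connectedComponentsWithStats(m)
    return [(c[i].round(1),st[i,4],m) for i in range(1,n) if st[i,4]>=amin]
E
python3 - <<'E'
from m import *
S={n:dict(np.load(f'{n}0.npz')) for n in('top','side')}
for n,s in S.items():
    s={k:(v if v.ndim else v.item()) for k,v in s.items()}
    for name,lo,hi,x in(('green',(45,100,40),(80,255,255),()),('yellow',(20,130,100),(33,255,255),()),('red',(0,140,60),(6,255,255),((172,140,60),(180,255,255)))):
        for c,a,_ in blobs(s,lo,hi,8,*x):
            print(n,name,c,a,dep(s,*c).round(3),'z094',onz(s,*c,.094)[:2].round(3))
    b=blobs(s,(105,150,60),(125,255,255),300)
    for c,a,_ in b: print(n,'blue',c,a,dep(s,*c).round(3))
s={k:(v if v.ndim else v.item()) for k,v in S['top'].items()}
m=cv2.inRange(cv2.cvtColor(s['color'],cv2.COLOR_BGR2HSV),(105,150,40),(125,255,255)); m[:, :150]=0;m[:,290:]=0
pts=np.argwhere(m)[:,::-1]; W=np.array([onz(s,*p,.008)[:2] for p in pts],np.float32)
print('tray',cv2.minAreaRect(W))
# hub/disc from depth
P=np.array([dep(s,u,v) for v in range(160,275) for u in range(315,430)])
print('deck pts hist',np.histogram(P[:,2],bins=np.arange(-.01,.17,.006)))
print('hub',onz(s,371,211,.076))
im=cv2.resize(s['color'][150:290,300:450],None,fx=5,fy=5,interpolation=cv2.INTER_CUBIC)
cv2.imwrite('pics/c1.png',im[:600])
E
```

```text
top green [207.2 195.8] 98 [0.532 0.271 0.09 ] z094 [0.531 0.269]
top green [435.1 253. ] 63 [ 0.507 -0.261  0.146] z094 [ 0.514 -0.276]
top yellow [183.  180.9] 95 [0.554 0.337 0.092] z094 [0.553 0.336]
top red [387.7 167.6] 52 [ 0.682 -0.13   0.118] z094 [ 0.69  -0.133]
top red [474.9 199.3] 507 [ 0.66  -0.351  0.09 ] z094 [ 0.659 -0.35 ]
top red [330.1 191.9] 29 [ 0.595 -0.012  0.126] z094 [ 0.602 -0.011]
top red [414.7 224.9] 48 [ 0.563 -0.213  0.121] z094 [ 0.568 -0.219]
top red [356.2 250.3] 25 [ 0.479 -0.095  0.128] z094 [ 0.482 -0.098]
top red [369.9 272.9] 74 [ 0.442 -0.148  0.015] z094 [ 0.439 -0.138]
top red [587.3 398.7] 9 [ 0.269 -0.654  0.118] z094 [ 0.265 -0.672]
top blue [218.2 203.6] 3145 [0.528 0.259 0.03 ]
side green [379.5 135.6] 15 [ 0.508 -0.259  0.145] z094 [ 0.516 -0.324]
side green [319.1 296.8] 115 [0.53  0.279 0.094] z094 [0.53  0.279]
side yellow [299.9 321.4] 128 [0.552 0.347 0.094] z094 [0.552 0.347]
side red [480.9  77.7] 9 [ 0.235 -0.56   0.22 ] z094 [ 0.208 -0.792]
side red [473.1  83.1] 8 [ 0.25  -0.601  0.173] z094 [ 0.236 -0.742]
side red [477.  91
[... 518 characters left out ...]
02]
side blue [319.  318.3] 3324 [0.53  0.287 0.004]
tray ((0.5365498661994934, 0.271253377199173), (0.21619002521038055, 0.12590119242668152), 85.93437957763672)
deck pts hist (array([ 111, 3685,  241,  583,  213,   12,   15,   14,   14,   15, 1043,
       3624,  305, 1092,  372,  686,   61,   41,   39,   62,   59,   64,
        144,   54,   48,  314,   93,  170,    0,    0]), array([-0.01 , -0.004,  0.002,  0.008,  0.014,  0.02 ,  0.026,  0.032,
        0.038,  0.044,  0.05 ,  0.056,  0.062,  0.068,  0.074,  0.08 ,
        0.086,  0.092,  0.098,  0.104,  0.11 ,  0.116,  0.122,  0.128,
        0.134,  0.14 ,  0.146,  0.152,  0.158,  0.164,  0.17 ]))
hub [ 0.58224659 -0.11513092  0.076     ]
```

View pics/c1.png

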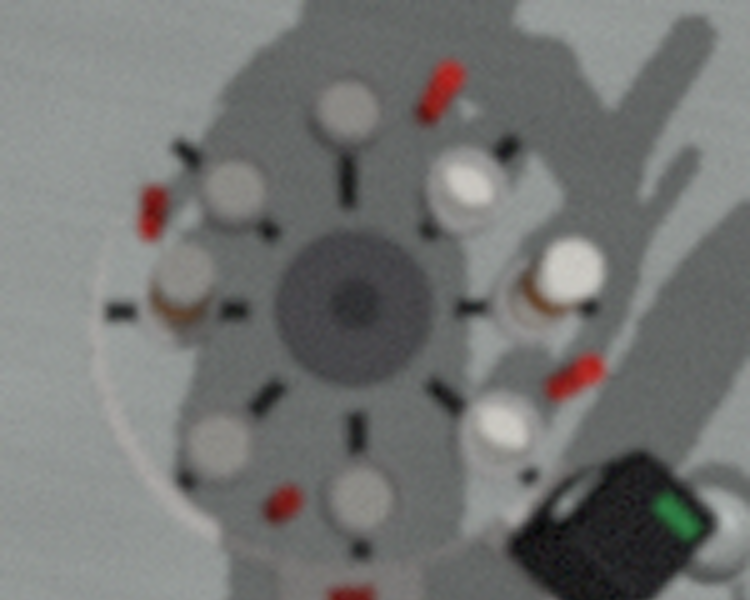

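```bash
cat > go.py <<'E'
import sys,numpy as np
from scipy.spatial.transform import Rotation as Ro
from station import state
def rows(x,y,z,yaw,n,w):
    s=state(); p=np.array(s['eef_pos']); y0=s['eef_rot'][2]
    dy=(yaw-y0+180)%360-180; R0=Ro.from_euler('xyz',[180,0,y0],degrees=True)
    out=[]
    for i in range(n):
        R=Ro.from_euler('xyz',[180,0,y0+dy*i/n],degrees=True)
        d=R.inv().apply((np.array([x,y,z])-p)/n)
        out.append([*d.round(4).tolist(),0,0,round(float(-np.radians(dy/n)),4),w])
    return out
if __name__=='__main__':
    a=list(map(float,sys.argv[1:])); 
    for r in rows(*a[:4],int(a[4]),a[5]): print(r,end=',')
E
python3 go.py .531 .272 .40 80 10 .08
```

```text
[-0.0372, -0.0183, 0.0004, 0, 0, 0.1321, 0.08],[-0.0393, -0.0133, 0.0004, 0, 0, 0.1321, 0.08],[-0.0407, -0.008, 0.0004, 0, 0, 0.1321, 0.08],[-0.0414, -0.0025, 0.0004, 0, 0, 0.1321, 0.08],[-0.0413, 0.0029, 0.0004, 0, 0, 0.1321, 0.08],[-0.0406, 0.0083, 0.0004, 0, 0, 0.1321, 0.08],[-0.0391, 0.0136, 0.0004, 0, 0, 0.1321, 0.08],[-0.037, 0.0186, 0.0004, 0, 0, 0.1321, 0.08],[-0.0342, 0.0234, 0.0004, 0, 0, 0.1321, 0.08],[-0.0309, 0.0277, 0.0004, 0, 0, 0.1321, 0.08],
```

>>> {"method": "play_rows", "body": {"plan": [[[-0.0372,-0.0183,0,0,0,0.132,0.08],[-0.0393,-0.0133,0,0,0,0.132,0.08],[-0.0407,-0.008,0,0,0,0.132,0.08],[-0.0414,-0.0025,0,0,0,0.132,0.08],[-0.0413,0.0029,0,0,0,0.132,0.08],[-0.0406,0.0083,0,0,0,0.132,0.08],[-0.0391,0.0136,0,0,0,0.132,0.08],[-0.037,0.0186,0,0,0,0.132,0.08],[-0.0342,0.0234,0,0,0,0.132,0.08],[-0.0309,0.0277,0,0,0,0.132,0.08],[0,0,0,0,0,0,0.08]]]}}

```text
time_s: 1.2
eef_pos: [0.5348, 0.2659, 0.4048]
eef_rot: [179.8, 0.2, 79.3]
contact_force: [-0.4, 0.0, 0.1]
gripper_width: 0.08
```

Run:
```python
from m import *
st=state(); print(st['time_s'],st['eef_pos'].round(4),st['eef_rot'].round(2),st['contact_force'].round(2))
s=snap('wrist'); cv2.imwrite('pics/w1.png',s['color']); R=np.array(s['R']); print('cam',-R.T@s['t'],R,s['fx'],s['cx'],s['cy'],s['k1'])
for nm,lo,hi in(('green',(45,100,40),(80,255,255)),('yellow',(20,130,100),(33,255,255))):
    for c,a,_ in blobs(s,lo,hi,30): print(nm,c,a,dep(s,*c).round(4),onz(s,*c,.094).round(4))
```

```text
1.2 [0.5348 0.2659 0.4048] [179.77   0.22  79.33] [-0.38  0.01  0.07]
cam [0.54791964 0.3364754  0.38477256] [[ 0.9826029  -0.18568909  0.00333228]
 [-0.18050812 -0.95065901  0.25231778]
 [-0.0436848  -0.24852969 -0.96763869]] 308.022848761246 312.8526989058107 202.06883528158173 -0.02472916220926189
green [307.3 188.5] 597 [0.5321 0.2764 0.0957] [0.532  0.2761 0.094 ]
yellow [317.4 115.1] 641 [0.554  0.3414 0.0944] [0.5541 0.3414 0.094 ]
yellow [481.2 318.5] 908 [0.5795 0.2841 0.3211] [0.6919 0.0975 0.094 ]
yellow [137.8 322.9] 240 [0.4996 0.2996 0.323 ] [0.3203 0.1628 0.094 ]
```

View pics/w1.png

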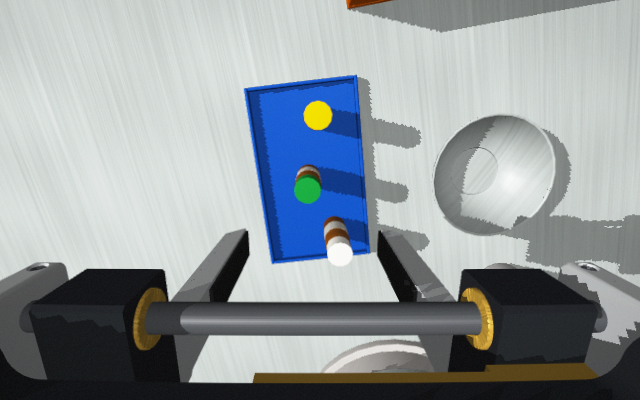

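The wrist view is sharp: green cap at (307,188), yellow at (318,115), white at (340,253). The green vial is at about (0.532, 0.276), so the jaws can come down on either side of it along x.

>>> {"method": "play_rows", "body": {"plan": [[[0.0094,-0.0046,0,0,0,0,0.08],[0,0,0.03,0,0,0,0.08],[0,0,0.035,0,0,0,0.08],[0,0,0.035,0,0,0,0.08],[0,0,0.03,0,0,0,0.08],[0,0,0.018,0,0,0,0.08],[0,0,0.009,0,0,0,0.08],[0,0,0,0,0,0,0.08]]]}}

```text
time_s: 2.05
eef_pos: [0.527, 0.2839, 0.2465]
eef_rot: [-179.8, 0.0, 80.2]
contact_force: [-0.1, -1.0, 0.8]
gripper_width: 0.0797
```

Run:
```python
from m import *
st=state(); print(st['time_s'],st['eef_pos'].round(4),st['eef_rot'].round(2),st['contact_force'].round(2))
s=snap('wrist'); cv2.imwrite('pics/w2.png',s['color'])
for c,a,_ in blobs(s,(45,100,40),(80,255,255),30): print(c,a,dep(s,*c).round(4),onz(s,*c,.094).round(4))
for z in(.05,.067,.094): print(proj(s,[*st['eef_pos'][:2],z]))
```

```text
2.05 [0.527  0.2839 0.2465] [-1.7985e+02  3.0000e-02  8.0190e+01] [-0.11 -0.96  0.79]
[326.7 281. ] 2127 [0.5326 0.282  0.0942] [0.5326 0.2819 0.094 ]
[314.33606612 243.85343739]
[314.37761432 255.37461422]
[314.46237634 278.95938511]
```

View pics/w2.png

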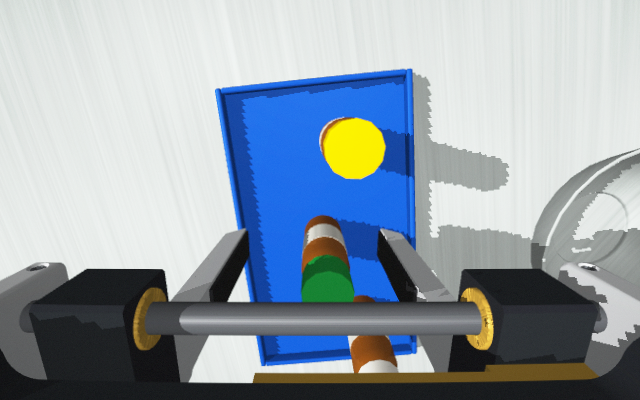

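Cap at (327,281); TCP projects to about (314,279), so the jaws are not centred yet. The commanded pose lags at the end of a call, so I allow a settling row. Next: centre, close and lift.

>>> {"method": "play_rows", "body": {"plan": [[[-0.0074,0.0065,0,0,0,0,0.08],[0,0,0,0,0,0,0.05],[0,0,0,0,0,0,0.02],[0,0,0,0,0,0,0.02],[0,0,0,0,0,0,0.02],[0,0,0,0,0,0,0.02],[0,0,0,0,0,0,0.02],[0,0,0,0,0,0,0.02]]], "newtons": 35}}

```text
time_s: 2.9
eef_pos: [0.5334, 0.2739, 0.2476]
eef_rot: [-180.0, 0.0, 80.0]
contact_force: [1.0, -0.8, 2.2]
gripper_width: 0.0275
```

>>> {"method": "play_rows", "body": {"plan": [[[0,0,0.001,0,0,0,0.02],[0,0,-0.03,0,0,0,0.02],[0,0,-0.04,0,0,0,0.02],[0,0,-0.045,0,0,0,0.02],[0,0,-0.045,0,0,0,0.02],[0,0,-0.025,0,0,0,0.02],[0,0,0,0,0,0,0.02],[0,0,0,0,0,0,0.02]]]}}

```text
time_s: 3.7
eef_pos: [0.5331, 0.2738, 0.4313]
eef_rot: [-180.0, -0.0, 80.0]
contact_force: [0.3, 0.2, -1.4]
gripper_width: 0.0278
```

```bash
python3 go.py .517 -.213 .43 103 11 .02; python3 -c "
from station import state; s=state(); print(s['gripper_width'],s['contact_force'],s['eef_pos'])"
```

```text
[-0.0438, 0.0062, 0.0001, 0, 0, -0.0364, 0.02],[-0.044, 0.0046, 0.0001, 0, 0, -0.0364, 0.02],[-0.0442, 0.003, 0.0001, 0, 0, -0.0364, 0.02],[-0.0443, 0.0014, 0.0001, 0, 0, -0.0364, 0.02],[-0.0443, -0.0002, 0.0001, 0, 0, -0.0364, 0.02],[-0.0442, -0.0018, 0.0001, 0, 0, -0.0364, 0.02],[-0.0441, -0.0034, 0.0001, 0, 0, -0.0364, 0.02],[-0.044, -0.005, 0.0001, 0, 0, -0.0364, 0.02],[-0.0438, -0.0066, 0.0001, 0, 0, -0.0364, 0.02],[-0.0435, -0.0082, 0.0001, 0, 0, -0.0364, 0.02],[-0.0432, -0.0098, 0.0001, 0, 0, -0.0364, 0.02],0.02779781585590438 [ 0.31832776  0.16956718 -1.39433642] [0.53308395 0.27380704 0.43129359]
```

>>> {"method": "play_rows", "body": {"plan": [[[-0.0438,0.0062,0,0,0,-0.0364,0.02],[-0.044,0.0046,0,0,0,-0.0364,0.02],[-0.0442,0.003,0,0,0,-0.0364,0.02],[-0.0443,0.0014,0,0,0,-0.0364,0.02],[-0.0443,-0.0002,0,0,0,-0.0364,0.02],[-0.0442,-0.0018,0,0,0,-0.0364,0.02],[-0.0441,-0.0034,0,0,0,-0.0364,0.02],[-0.044,-0.005,0,0,0,-0.0364,0.02],[-0.0438,-0.0066,0,0,0,-0.0364,0.02],[-0.0435,-0.0082,0,0,0,-0.0364,0.02],[-0.0432,-0.0098,0,0,0,-0.0364,0.02],[0,0,0,0,0,0,0.02]]]}}

```text
time_s: 4.9
eef_pos: [0.515, -0.22, 0.4298]
eef_rot: [-179.7, 0.2, 102.4]
contact_force: [0.2, 0.6, -1.0]
gripper_width: 0.0276
```

>>> {"method": "play_rows", "body": {"plan": [[[0,0,0,0,0,0,0.02],[0,0,0,0,0,0,0.02],[0,0,0,0,0,0,0.02]]]}}

```text
time_s: 5.2
eef_pos: [0.5177, -0.2111, 0.4308]
eef_rot: [-179.9, -0.1, 103.1]
contact_force: [-0.1, -0.3, -0.7]
gripper_width: 0.0276
```

Run:
```python
from m import *
st=state(); print(st['time_s'],st['eef_pos'].round(4),st['eef_rot'].round(2),st['contact_force'].round(2))
s=snap('wrist'); cv2.imwrite('pics/w3.png',s['color']); np.savez('w3.npz',**s)
for c,a,_ in blobs(s,(0,140,60),(6,255,255),40,(172,140,60),(180,255,255)): print(c,a,dep(s,*c).round(4))
for n,p in(('axis',(.582,-.113,.076)),('rim',(.499,-.133,.084)),('foot',(*st['eef_pos'][:2],st['eef_pos'][2]-.2435))): print(n,proj(s,p))
```

```text
5.2 [ 0.5177 -0.2111  0.4308] [-1.7994e+02 -9.0000e-02  1.0312e+02] [-0.09 -0.26 -0.71]
[448.2  10.9] 454 [ 0.5974 -0.0159  0.1018]
[302.1  69.9] 308 [ 0.4814 -0.0993  0.1276]
[265.4 116.5] 475 [ 0.4411 -0.1459  0.0154]
[494.5 156.7] 627 [ 0.6802 -0.1307  0.1114]
[357.4 210.8] 346 [ 0.5623 -0.2123  0.1187]
axis [394.39966743 115.1541602 ]
rim [313.15719937 115.48088219]
foot [313.73571755 221.23826898]
```

View pics/w3.png

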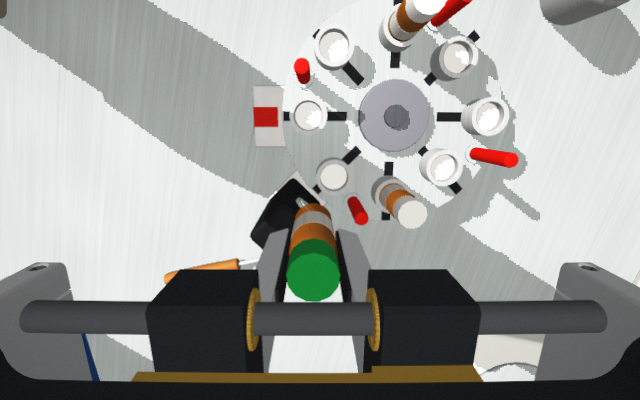

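The wrist view shows the loading cup at about (309,116), the hub at about (394,116) and the mark at (265,116). The held vial's foot is near (314,207). Next I refine the hub and the cup.

Run:
```python
from m import *
s={k:(v if v.ndim else v.item()) for k,v in np.load('w3.npz').items()}
g=cv2.cvtColor(s['color'],cv2.COLOR_BGR2GRAY)
m=np.zeros_like(g); m[70:165,345:445]=cv2.inRange(g,100,185)[70:165,345:445]
m=cv2.morphologyEx(m,cv2.MORPH_OPEN,np.ones((15,15)))
cs,_=cv2.findContours(m,cv2.RETR_EXTERNAL,cv2.CHAIN_APPROX_NONE)
c=max(cs,key=cv2.contourArea); e=cv2.fitEllipse(c); H=onz(s,*e[0],.076); print('hub',e,H)
W=np.array([onz(s,*p[0],.076)[:2] for p in c],np.float32); print('hub circ',cv2.minEnclosingCircle(W))
Mk=onz(s,265.4,116.5,.015); d=H[:2]-Mk[:2]; print('mark',Mk,np.linalg.norm(d),np.degrees(np.arctan2(d[1],d[0])))
for p in((448.2,10.9),(302.1,69.9),(494.5,156.7),(357.4,210.8)): 
    pass
# depth map of cup region: points above .08
r=[]
for v in range(90,145):
    for u in range(280,340):
        P=dep(s,u,v); r.append((u,v,*P))
r=np.array(r); k=(r[:,4]>.079)&(r[:,4]<.09); q=r[k]; print(len(q)); 
(cc,rad)=cv2.minEnclosingCircle(q[:,2:4].astype(np.float32)); print('rim pts',cc,rad,q[:,2:].mean(0))
k=r[:,4]>.066; print('floor/pts', r[(r[:,4]>.066)&(r[:,4]<.079)][:,2:].mean(0))
im=cv2.resize(s['color'][60:210,240:430],None,fx=4,fy=4,interpolation=cv2.INTER_CUBIC); cv2.imwrite('pics/c3.png',im)
```

```text
hub ((396.21868896484375, 117.98080444335938), (72.08805084228516, 76.96894073486328), 148.74949645996094) [ 0.58469414 -0.11531974  0.076     ]
hub circ ((0.5850316882133484, -0.11738326400518417), 0.04207165166735649)
mark [ 0.44101826 -0.14588474  0.015     ] 0.1468910398590656 12.009822594545248
518
rim pts (0.49330395460128784, -0.13430827856063843) 0.019621169194579124 [ 0.4931294  -0.13374943  0.08419304]
floor/pts [ 0.49291127 -0.13396482  0.07159512]
```

View pics/c3.png

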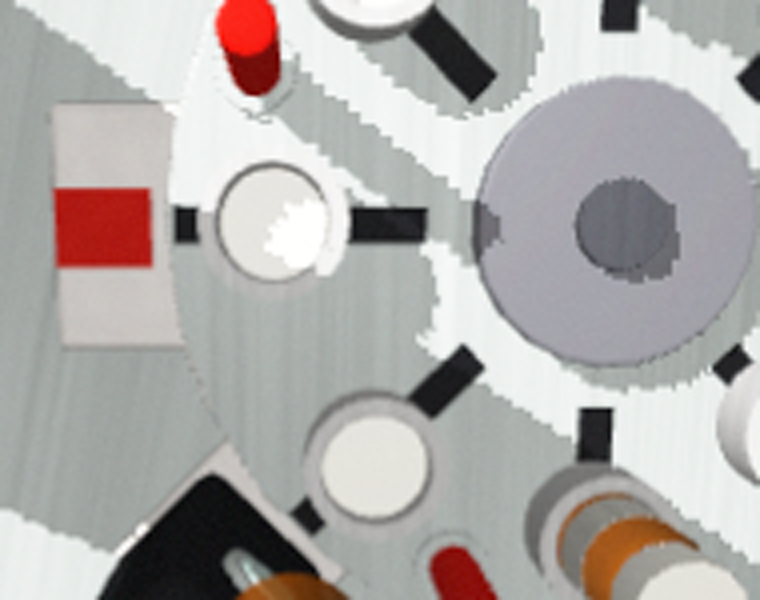

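Run:
```python
from m import *
from scipy.optimize import least_squares
s={k:(v if v.ndim else v.item()) for k,v in np.load('w3.npz').items()}
T=np.array([.5177,-.2111,.4308]); yaw=np.radians(103.12); X=np.array([np.cos(yaw),np.sin(yaw)]); Y=np.array([np.sin(yaw),-np.cos(yaw)])
print('bore',onz(s,307.9,114.9,.084)); A=onz(s,393.4,114.9,.076); print('hub',A)
for z in (.084,.082): 
    d=A[:2]-onz(s,307.9,114.9,z)[:2]; print(np.linalg.norm(d),np.degrees(np.arctan2(d[1],d[0])))
h=cv2.cvtColor(s['color'],cv2.COLOR_BGR2HSV); m=cv2.inRange(h,(45,100,30),(80,255,255))
pp=np.argwhere(m)[:,::-1]; P=np.array([dep(s,*p) for p in pp]); k=P[:,1]>-1
print('cap z pct',np.percentile(P[:,2],[5,25,50,75,95,100]), 'expect',T[2]-.1535)
zt=np.percentile(P[:,2],75)
top=P[P[:,2]>zt-.0025]; L=np.c_[(top[:,:2]-T[:2])@X,(top[:,:2]-T[:2])@Y]
print('top tool-x range',np.percentile(L[:,0],[0,1,50,99,100]),'tool-y',np.percentile(L[:,1],[0,1,50,99,100]))
al=P; L=np.c_[(al[:,:2]-T[:2])@X,(al[:,:2]-T[:2])@Y]; print('all',np.percentile(L[:,0],[0,1,50,99,100]),np.percentile(L[:,1],[1,50,99]))
# amber body/band near foot
B=np.array([dep(s,u,v) for v in range(203,240) for u in range(296,332)]); B=B[(B[:,2]>.17)&(B[:,2]<.26)]
L=np.c_[(B[:,:2]-T[:2])@X,(B[:,:2]-T[:2])@Y,B[:,2]]
for z in np.arange(.18,.24,.01):
    q=L[abs(L[:,2]-z)<.005]
    if len(q)>5: print(round(z,3),len(q),'maxX',q[:,0].max(),'Y',q[:,1].min(),q[:,1].max())
print('zmin',B[:,2].min())
```

```text
bore [ 0.49362398 -0.13365859  0.084     ]
hub [ 0.58090094 -0.11299443  0.076     ]
0.08968988478152497 13.320365350894818
0.08972380053959976 13.2858044900313
cap z pct [0.26237763 0.27595873 0.27707634 0.27756018 0.27822694 0.41119077] expect 0.2773
top tool-x range [-0.0126253  -0.01107549  0.00159855  0.0132513   0.07205042] tool-y [-0.01351149 -0.01287513 -0.00047336  0.01127155  0.0120535 ]
all [-0.18081486 -0.01101538  0.00407732  0.01353252  0.07205042] [-0.01299378 -0.00047078  0.01290173]
0.19 76 maxX 0.014415125334543987 Y -0.013168670745487375 0.012137338781227545
0.2 121 maxX 0.01460166042637464 Y -0.012964634479821215 0.012274801345899986
0.21 129 maxX 0.01474536871031576 Y -0.012401467036382308 0.011617457033022503
0.22 151 maxX 0.014922626037391388 Y -0.011820790406122456 0.011466624800602364
0.23 187 maxX 0.014961647622928034 Y -0.01125115859880079 0.010867401239352897
zmin 0.18705866734129112
```

The vial sits within 1 mm of the tool axis. The cup is at (0.4936, -0.1337), about 90 mm from the axis and so roughly 5 mm outward, with the radial direction at 13.3°. I move over it and descend to just above the rim.

>>> {"method": "play_rows", "body": {"plan": [[[0.04,-0.0027,0,0,0,0,0.02],[0.0401,-0.0027,0,0,0,-0.003,0.02],[0,0,0,0,0,0,0.02],[0,0,0.03,0,0,0,0.02],[0,0,0.03,0,0,0,0.02],[0,0,0.025,0,0,0,0.02],[0,0,0.012,0,0,0,0.02],[0,0,0,0,0,0,0.02],[0,0,0,0,0,0,0.02],[0,0,0,0,0,0,0.02]]]}}

```text
time_s: 6.25
eef_pos: [0.4947, -0.1362, 0.3358]
eef_rot: [179.9, 0.1, 103.2]
contact_force: [-0.4, 0.0, -0.2]
gripper_width: 0.0277
```

```bash
cat > st.py <<'E'
from m import *
s=state(); p=s['eef_pos']; print(s['time_s'],p.round(4),s['eef_rot'].round(2),'F',s['contact_force'].round(2),'M',s['torque'].round(3),s['gripper_width'].round(4))
E
python3 st.py
python3 - <<'E'
from m import *
s=snap('wrist'); cv2.imwrite('pics/w4.png',s['color']); np.savez('w4.npz',**s)
r=np.array([(u,v,*dep(s,u,v)) for v in range(130,280) for u in range(260,370)])
q=r[(r[:,4]>.081)&(r[:,4]<.087)&(np.hypot(r[:,2]-.4936,r[:,3]+.1337)<.024)]; print(len(q),q[:,2:4].min(0),q[:,2:4].max(0))
B=r[(r[:,4]>.087)&(r[:,4]<.13)&(np.hypot(r[:,2]-.4943,r[:,3]+.1343)<.02)]
yaw=np.radians(state()['eef_rot'][2]); X=np.array([np.cos(yaw),np.sin(yaw)]); Y=np.array([np.sin(yaw),-np.cos(yaw)]); T=state()['eef_pos'][:2]
for n,Z in(('rim',q),('vial',B)):
    L=np.c_[(Z[:,2:4]-T)@X,(Z[:,2:4]-T)@Y]; print(n,len(L),np.percentile(L,[0,2,50,98,100],axis=0).round(4).tolist())
E
```

```text
548 [ 0.47423351 -0.14877552] [ 0.51266729 -0.11461558]
rim 548 [[-0.0091, -0.0202], [-0.0058, -0.0193], [0.0123, -0.0016], [0.0212, 0.0176], [0.0215, 0.0184]]
vial 507 [[0.0026, -0.0137], [0.0049, -0.0126], [0.0123, -0.0004], [0.014, 0.0124], [0.0142, 0.0133]]Traceback (most recent call last):
  File "st.py", line 2, in <module>
    s=state(); p=s['eef_pos']; print(s['time_s'],p.round(4),s['eef_rot'].round(2),'F',s['contact_force'].round(2),'M',s['torque'].round(3),s['gripper_width'].round(4))
                                                                                                                                           ^^^^^^^^^^^^^^^^^^^^^^^^
AttributeError: 'float' object has no attribute 'round'
```

View pics/w4.png

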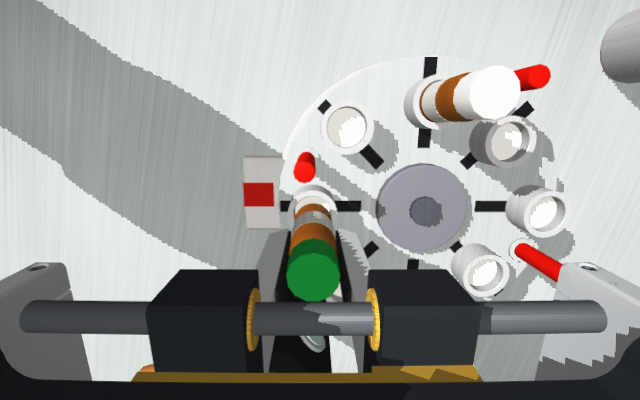

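The vial now hangs just above the rim, about 1.8 mm short along tool x and 0.7 mm off in y. I correct that and lower gently.

>>> {"method": "play_rows", "body": {"plan": [[[0.0018,-0.0007,0.003,0,0,0,0.02],[0,0,0.002,0,0,0,0.02],[0,0,0,0,0,0,0.02],[0,0,0,0,0,0,0.02],[0,0,0,0,0,0,0.02]]]}}

```text
time_s: 6.8
eef_pos: [0.4931, -0.1345, 0.3297]
eef_rot: [180.0, 0.0, 103.1]
contact_force: [0.1, -1.3, -1.2]
gripper_width: 0.0279
```

```bash
sed -i "s/s\['gripper_width'\].round(4)/round(s['gripper_width'],4)/" st.py; python3 st.py
```

```text
6.8 [ 0.4931 -0.1345  0.3297] [180.     0.   103.14] F [ 0.14 -1.3  -1.17] M [-0.032  0.061  0.024] 0.0279
```

>>> {"method": "play_rows", "body": {"plan": [[[0,0.0006,0.001,0,0,0,0.02],[0,0,0.001,0,0,0,0.02],[0,0,0.001,0,0,0,0.02],[0,0,0,0,0,0,0.02],[0,0,0,0,0,0,0.02]]]}}

```text
time_s: 7.3
eef_pos: [0.4936, -0.1344, 0.3266]
eef_rot: [-180.0, -0.0, 103.1]
contact_force: [-0.1, -0.2, -1.0]
gripper_width: 0.0274
```

```bash
python3 st.py
```

```text
7.3 [ 0.4936 -0.1344  0.3266] [-179.99   -0.    103.14] F [-0.11 -0.21 -0.99] M [-0.071  0.021 -0.019] 0.0274
```

>>> {"method": "play_rows", "body": {"plan": [[[0,0,0.001,0,0,0,0.02],[0,0,0.001,0,0,0,0.02],[0,0,0.001,0,0,0,0.02],[0,0,0,0,0,0,0.02],[0,0,0,0,0,0,0.02]]]}}

```text
time_s: 7.8
eef_pos: [0.4937, -0.1343, 0.3236]
eef_rot: [180.0, -0.0, 103.1]
contact_force: [0.3, -0.4, -1.3]
gripper_width: 0.0272
```

```bash
python3 st.py
```

```text
7.8 [ 0.4937 -0.1343  0.3236] [180.    -0.   103.15] F [ 0.27 -0.42 -1.27] M [-0.015 -0.055 -0.023] 0.0272
```

The foot is 4 mm below rim level with no reaction, so the vial has entered the bore. I continue down.

>>> {"method": "play_rows", "body": {"plan": [[[0,0,0.001,0,0,0,0.02],[0,0,0.001,0,0,0,0.02],[0,0,0.001,0,0,0,0.02],[0,0,0.001,0,0,0,0.02],[0,0,0.001,0,0,0,0.02],[0,0,0,0,0,0,0.02],[0,0,0,0,0,0,0.02]]]}}

```text
time_s: 8.5
eef_pos: [0.4937, -0.1343, 0.3186]
eef_rot: [-180.0, -0.0, 103.1]
contact_force: [2.1, -0.8, -0.4]
gripper_width: 0.0274
```

```bash
python3 st.py
```

```text
8.5 [ 0.4937 -0.1343  0.3186] [-180.     -0.    103.14] F [ 2.11 -0.78 -0.43] M [-0.022 -0.16   0.003] 0.0274
```

>>> {"method": "play_rows", "body": {"plan": [[[0,0,0.001,0,0,0,0.02],[0,0,0.001,0,0,0,0.02],[0,0,0.001,0,0,0,0.02],[0,0,0.001,0,0,0,0.02],[0,0,0,0,0,0,0.02],[0,0,0,0,0,0,0.02]]]}}

```text
time_s: 9.1
eef_pos: [0.4937, -0.1344, 0.3147]
eef_rot: [180.0, 0.0, 103.1]
contact_force: [0.2, 1.2, 0.3]
gripper_width: 0.028
```

```bash
python3 st.py
```

```text
9.1 [ 0.4937 -0.1344  0.3147] [179.99   0.   103.14] F [0.17 1.19 0.3 ] M [-0.063 -0.042  0.013] 0.028
```

>>> {"method": "play_rows", "body": {"plan": [[[0,0,0.001,0,0,0,0.02],[0,0,0.001,0,0,0,0.02],[0,0,0,0,0,0,0.02]]]}}

```text
time_s: 9.4
eef_pos: [0.4937, -0.1344, 0.3131]
eef_rot: [180.0, -0.0, 103.1]
contact_force: [0.1, 0.5, 5.4]
gripper_width: 0.0274
```

```bash
python3 st.py
```

```text
9.4 [ 0.4937 -0.1344  0.3131] [179.98  -0.   103.14] F [0.1  0.46 5.38] M [0.066 0.211 0.024] 0.0274
```

Now on the lifter plate (5.4 N). I keep pressing in small steps.

>>> {"method": "play_rows", "body": {"plan": [[[0,0,0.001,0,0,0,0.02],[0,0,0.001,0,0,0,0.02],[0,0,0,0,0,0,0.02]]]}}

```text
time_s: 9.7
eef_pos: [0.4937, -0.1344, 0.3112]
eef_rot: [180.0, -0.0, 103.1]
contact_force: [0.2, 0.0, 5.8]
gripper_width: 0.0277
```

```bash
python3 st.py
```

```text
9.7 [ 0.4937 -0.1344  0.3112] [179.98  -0.   103.14] F [0.2  0.01 5.84] M [0.07  0.273 0.029] 0.0277
```

>>> {"method": "play_rows", "body": {"plan": [[[0,0,0.001,0,0,0,0.02],[0,0,0.001,0,0,0,0.02],[0,0,0.0005,0,0,0,0.02],[0,0,0,0,0,0,0.02]]]}}

```text
time_s: 10.1
eef_pos: [0.4937, -0.1344, 0.3087]
eef_rot: [180.0, -0.0, 103.1]
contact_force: [-1.7, 1.0, 6.9]
gripper_width: 0.0276
```

```bash
python3 st.py
```

```text
10.1 [ 0.4937 -0.1344  0.3087] [179.98  -0.   103.14] F [-1.65  1.04  6.86] M [0.119 0.304 0.073] 0.0276
```

>>> {"method": "play_rows", "body": {"plan": [[[0,0,0.0005,0,0,0,0.02],[0,0,0.0003,0,0,0,0.02],[0,0,0,0,0,0,0.02]]]}}

```text
time_s: 10.4
eef_pos: [0.4937, -0.1344, 0.308]
eef_rot: [180.0, -0.0, 103.1]
contact_force: [-0.6, 0.8, 7.6]
gripper_width: 0.0275
```

```bash
python3 st.py
```

```text
10.4 [ 0.4937 -0.1344  0.308 ] [179.97  -0.   103.14] F [-0.65  0.76  7.58] M [ 0.099  0.263 -0.048] 0.0275
```

>>> {"method": "play_rows", "body": {"plan": [[[0,0,0.0004,0,0,0,0.02],[0,0,0.0004,0,0,0,0.02],[0,0,0,0,0,0,0.02]]]}}

```text
time_s: 10.7
eef_pos: [0.4936, -0.1345, 0.3074]
eef_rot: [180.0, -0.0, 103.1]
contact_force: [-0.6, 0.4, 9.6]
gripper_width: 0.0278
```

```bash
python3 st.py
```

```text
10.7 [ 0.4936 -0.1345  0.3074] [ 1.7997e+02 -1.0000e-02  1.0314e+02] F [-0.6   0.44  9.64] M [0.155 0.461 0.028] 0.0278
```

>>> {"method": "play_rows", "body": {"plan": [[[0,0,0.0004,0,0,0,0.02],[0,0,0,0,0,0,0.02],[0,0,0,0,0,0,0.02]]]}}

```text
time_s: 11.0
eef_pos: [0.4936, -0.1345, 0.3074]
eef_rot: [180.0, -0.0, 103.1]
contact_force: [-2.4, 1.0, 12.4]
gripper_width: 0.0276
```

```bash
python3 st.py
```

```text
11.0 [ 0.4936 -0.1345  0.3074] [ 1.7995e+02 -1.0000e-02  1.0313e+02] F [-2.38  1.01 12.36] M [0.177 0.658 0.018] 0.0276
```

The vial is at the hard stop: z held at 0.3074 (0.3076 expected) while the force climbed to about 12 N. I ease off slightly, open and lift clear.

>>> {"method": "play_rows", "body": {"plan": [[[0,0,-0.0008,0,0,0,0.02],[0,0,0,0,0,0,0.035],[0,0,0,0,0,0,0.045],[0,0,0,0,0,0,0.05],[0,0,0,0,0,0,0.05],[0,0,0,0,0,0,0.05]]]}}

```text
time_s: 11.6
eef_pos: [0.4936, -0.1343, 0.3068]
eef_rot: [-180.0, -0.0, 103.1]
contact_force: [0.8, -0.6, -0.3]
gripper_width: 0.0499
```

```bash
python3 st.py
```

```text
11.6 [ 0.4936 -0.1343  0.3068] [-1.7998e+02 -1.0000e-02  1.0314e+02] F [ 0.81 -0.63 -0.27] M [-0.063  0.004 -0.001] 0.0499
```

>>> {"method": "play_rows", "body": {"plan": [[[0,0,-0.02,0,0,0,0.05],[0,0,-0.03,0,0,0,0.05],[0,0,-0.03,0,0,0,0.05],[0,0,-0.03,0,0,0,0.02],[0,0,-0.01,0,0,0,0],[0,0,0,0,0,0,0],[-0.0354,0.0478,0,0,0,0,0],[-0.0353,0.0478,0,0,0,0,0],[0,0.0478,0,0,0,0,0],[0,0.0478,0,0,0,0,0],[0,0,0,0,0,0,0],[0,0,0,0,0,0,0]]]}}

```text
time_s: 12.8
eef_pos: [0.6787, -0.1516, 0.4234]
eef_rot: [-179.7, -0.1, 103.2]
contact_force: [-0.7, -0.0, 0.2]
gripper_width: 0.0005
```

```bash
cat > chk.py <<'E'
from m import *
import subprocess
exec(open('st.py').read())
for n in('wrist','top'):
    s=snap(n); cv2.imwrite('pics/%s_%.1f.png'%(n,state()['time_s']),s['color'])
    for nm,a in(('green',((45,100,40),(80,255,255),30)),('red',((0,140,60),(6,255,255),20,(172,140,60),(180,255,255)))):
        for c,ar,_ in blobs(s,*a): print(n,nm,c,ar,dep(s,*c).round(4),onz(s,*c,.154).round(4)[:2])
E
python3 chk.py; ls pics
```

```text
12.8 [ 0.6787 -0.1516  0.4234] [-1.7974e+02 -1.0000e-01  1.0322e+02] F [-0.75 -0.05  0.21] M [-0.081  0.092  0.004] 0.0005
wrist green [103.8 140.2] 1190 [ 0.4992 -0.1321  0.1547] [ 0.4988 -0.1322]
wrist green [108.9 276.4] 209 [ 0.5069 -0.2584  0.1475] [ 0.5109 -0.2539]
wrist red [265.8  26.7] 523 [ 0.6054 -0.0154  0.127 ] [ 0.6109 -0.0218]
wrist red [123.6  94.5] 733 [ 0.4872 -0.0952  0.1132] [ 0.5117 -0.0933]
wrist red [327.8 179.3] 282 [ 0.6847 -0.1261  0.1296] [ 0.6827 -0.1221]
wrist red [195.6 231.8] 482 [ 0.5699 -0.2107  0.1137] [ 0.5826 -0.1927]
top red [478.1 200.2] 349 [ 0.6604 -0.3595  0.0888] [ 0.6406 -0.3349]
c1.png
c3.png
side0.png
top0.png
top_12.9.png
w1.png
w2.png
w3.png
w4.png
wrist_12.8.png
```

The green cap is at z = 0.155 (home is 0.154), so the vial is home. Pegs have not moved. I settle, then descend beside the far peg.

>>> {"method": "play_rows", "body": {"plan": [[[0,0,0,0,0,0,0],[0,0,0,0,0,0,0]]]}}

```text
time_s: 13.1
eef_pos: [0.6777, -0.1528, 0.4274]
eef_rot: [180.0, -0.0, 103.1]
contact_force: [-0.0, -0.3, -0.6]
gripper_width: 0.0002
```

```bash
python3 chk.py | grep -v top; ls pics
```

```text
13.1 [ 0.6777 -0.1528  0.4274] [179.99  -0.   103.07] F [-0.04 -0.35 -0.56] M [-0.042  0.048  0.016] 0.0002
wrist green [105.8 138.8] 1152 [ 0.4997 -0.132   0.1556] [ 0.4987 -0.1323]
wrist green [111.  273.9] 206 [ 0.5064 -0.2591  0.1466] [ 0.5108 -0.2541]
wrist red [265.6  26.2] 508 [ 0.6049 -0.0149  0.1247] [ 0.6107 -0.0219]
wrist red [124.9  93.6] 711 [ 0.4879 -0.0952  0.1144] [ 0.5113 -0.0935]
wrist red [327.5 177.1] 266 [ 0.6849 -0.1265  0.1282] [ 0.6827 -0.1225]
wrist red [196.8 229.5] 480 [ 0.5696 -0.2112  0.1124] [ 0.5825 -0.1931]
c1.png
c3.png
side0.png
top0.png
top_12.9.png
top_13.2.png
w1.png
w2.png
w3.png
w4.png
wrist_12.8.png
wrist_13.2.png
```

>>> {"method": "play_rows", "body": {"plan": [[[-0.011,0.016,0,0,0,0,0],[0,0,0,0,0,0,0],[0,0,0,0,0,0,0],[0,0,0.03,0,0,0,0],[0,0,0.035,0,0,0,0],[0,0,0.035,0,0,0,0],[0,0,0.02,0,0,0,0],[0,0,0.01,0,0,0,0],[0,0,0,0,0,0,0],[0,0,0,0,0,0,0]]]}}

```text
time_s: 14.2
eef_pos: [0.6969, -0.1595, 0.2983]
eef_rot: [179.9, 0.0, 103.1]
contact_force: [0.1, 0.6, 0.6]
gripper_width: 0.0003
```

```bash
python3 st.py
```

```text
14.2 [ 0.6969 -0.1595  0.2983] [1.7991e+02 5.0000e-02 1.0314e+02] F [0.08 0.63 0.61] M [-0.064 -0.037 -0.029] 0.0003
```

>>> {"method": "play_rows", "body": {"plan": [[[0.005,0,0,0,0,0,0],[0.005,0,0,0,0,0,0],[0.005,0,0,0,0,0,0],[0.005,0,0,0,0,0,0],[0.005,0,0,0,0,0,0],[0.005,0,0,0,0,0,0],[0,0,0,0,0,0,0]]]}}

```text
time_s: 14.9
eef_pos: [0.6923, -0.1353, 0.2986]
eef_rot: [179.5, 0.8, 103.0]
contact_force: [9.6, -10.0, -5.0]
gripper_width: 0.0006
```

```bash
python3 chk.py | grep -v top
```

```text
14.9 [ 0.6923 -0.1353  0.2986] [179.48   0.79 102.97] F [ 9.63 -9.96 -4.96] M [-2.126 -2.117 -0.013] 0.0006
wrist red [199.6   3.1] 135 [ 0.5963 -0.0143  0.0698] [ 0.6286 -0.035 ]
wrist red [ 11.9 111.1] 498 [ 0.4874 -0.1026  0.0745] [ 0.5612 -0.0881]
wrist red [308.5 220.4] 1089 [ 0.6868 -0.1162  0.1235] [ 0.6846 -0.1062]
wrist red [131.5 289.6] 386 [ 0.5756 -0.2114  0.0789] [ 0.6136 -0.1563]
wrist red [ 88.5 340.5] 190 [ 0.5779 -0.2148  0.1283] [ 0.5948 -0.1891]
```

```bash
ls -t pics | head -2; python3 -c "
import cv2,glob,os
f=sorted(glob.glob('pics/wrist_*'),key=os.path.getmtime)[-1]; im=cv2.imread(f); cv2.imwrite('pics/n1.png',cv2.resize(im[120:330,200:440],None,fx=3,fy=2.8))"
```

```text
top_15.0.png
wrist_14.9.png
```

View pics/n1.png

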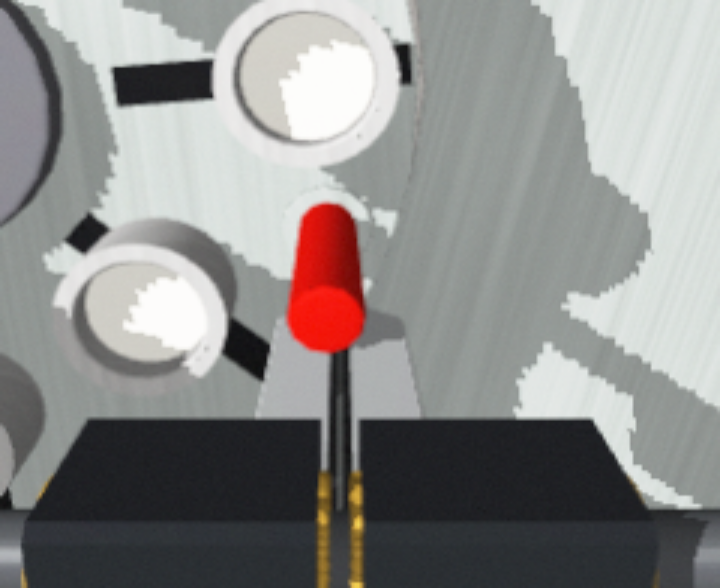

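The peg sits squarely in front of the closed fingers and the nearby cups are clear below. The 14 N force is higher than expected, so I pause a moment and read it again.

>>> {"method": "play_rows", "body": {"plan": [[[0,0,0,0,0,0,0],[0,0,0,0,0,0,0]]]}}

```text
time_s: 15.2
eef_pos: [0.6923, -0.1339, 0.2987]
eef_rot: [179.5, 0.6, 103.0]
contact_force: [8.7, -8.1, -4.1]
gripper_width: 0.0006
```

```bash
python3 chk.py | grep -v top
```

```text
15.2 [ 0.6923 -0.1339  0.2987] [179.49   0.64 103.04] F [ 8.73 -8.06 -4.14] M [-2.048 -1.954 -0.061] 0.0006
wrist red [196.1   4.2] 195 [ 0.5949 -0.014   0.0722] [ 0.6271 -0.0338]
wrist red [ 12.  116.7] 503 [ 0.4863 -0.1046  0.0738] [ 0.5608 -0.0887]
wrist red [308.9 220.4] 1079 [ 0.6868 -0.1138  0.1252] [ 0.6847 -0.1044]
wrist red [135.3 290.7] 322 [ 0.577  -0.212   0.0759] [ 0.6152 -0.1548]
wrist red [ 90.7 341.9] 295 [ 0.5784 -0.2151  0.1269] [ 0.5959 -0.188 ]
```

>>> {"method": "play_rows", "body": {"plan": [[[0.003,0,0,0,0,0,0],[0.003,0,0,0,0,0,0],[0.003,0,0,0,0,0,0],[0.003,0,0,0,0,0,0],[0.003,0,0,0,0,0,0],[0.003,0,0,0,0,0,0],[0.003,0,0,0,0,0,0],[0,0,0,0,0,0,0],[0,0,0,0,0,0,0]]]}}

```text
time_s: 16.2
eef_pos: [0.6862, -0.1104, 0.2985]
eef_rot: [179.8, 0.2, 103.1]
contact_force: [1.9, -3.4, 1.3]
gripper_width: 0.0004
```

```bash
cat >> chk.py <<'E'
A=np.array([.581,-.113]); f=lambda p:(round((p[0]-A[0])*.973+(p[1]-A[1])*.23,4),round(-(p[0]-A[0])*.23+(p[1]-A[1])*.973,4))
s=snap('wrist'); print('tool fxy',f(p))
for c,ar,_ in blobs(s,(0,140,60),(6,255,255),150,(172,140,60),(180,255,255)):
    q=dep(s,*c); g=f(q)
    print('peg',g,round(float(np.hypot(*g)),3),'ang mod 90',round(float((np.degrees(np.arctan2(g[1],g[0]))+22.5)%90),1))
E
python3 chk.py | grep -v top
```

```text
16.2 [ 0.6862 -0.1104  0.2985] [179.75   0.21 103.14] F [ 1.93 -3.36  1.34] M [-0.809 -0.608 -0.045] 0.0004
wrist red [130.3  20.2] 2093 [ 0.5708 -0.0125  0.1101] [ 0.5966 -0.0198]
wrist red [ 18.4 192.7] 786 [ 0.4872 -0.129   0.0798] [ 0.5553 -0.0959]
wrist red [319.  220.2] 1061 [ 0.6848 -0.0883  0.1241] [ 0.6818 -0.079 ]
wrist red [155.9 353.8] 499 [ 0.6014 -0.2111  0.1053] [ 0.6206 -0.1631]
tool fxy (np.float64(0.103), np.float64(-0.0217))
peg (np.float64(0.0131), np.float64(0.1002)) 0.101 ang mod 90 15.1
peg (np.float64(-0.0959), np.float64(0.0056)) 0.096 ang mod 90 19.2
peg (np.float64(0.1065), np.float64(0.0005)) 0.107 ang mod 90 22.8
peg (np.float64(-0.0013), np.float64(-0.0983)) 0.098 ang mod 90 21.7
```

>>> {"method": "play_rows", "body": {"plan": [[[0.003,0,0,0,0,0,0],[0.003,0,0,0,0,0,0],[0.003,0,0,0,0,0,0],[0,0,0,0,0,0,0],[0,0,0,0,0,0,0],[0,0,0,0,0,0,0],[0,0,0,0,0,0,0]]]}}

```text
time_s: 17.05
eef_pos: [0.6826, -0.1002, 0.2963]
eef_rot: [-179.9, -0.1, 103.2]
contact_force: [-0.5, 0.1, 0.5]
gripper_width: 0.0003
```

```bash
python3 chk.py | grep -v top
```

```text
17.05 [ 0.6826 -0.1002  0.2963] [-1.7990e+02 -9.0000e-02  1.0316e+02] F [-0.48  0.09  0.48] M [-0.044  0.014  0.01 ] 0.0003
wrist red [106.3  39.9] 2605 [ 0.6658 -0.0302  0.2767] [ 0.5845 -0.0179]
wrist red [322.7 219.5] 1079 [ 0.6814 -0.0759  0.1246] [ 0.6784 -0.067 ]
wrist red [ 22.9 229.1] 1001 [ 0.489  -0.1415  0.0835] [ 0.5536 -0.1009]
wrist red [185.7 354.5] 324 [ 0.613  -0.2064  0.0923] [ 0.6307 -0.1474]
tool fxy (np.float64(0.1017), np.float64(-0.0109))
peg (np.float64(0.0009), np.float64(0.1015)) 0.102 ang mod 90 22.0
peg (np.float64(0.1062), np.float64(0.0136)) 0.107 ang mod 90 29.8
peg (np.float64(-0.0949), np.float64(-0.0062)) 0.095 ang mod 90 26.2
peg (np.float64(0.0088), np.float64(-0.0998)) 0.1 ang mod 90 27.5
```

The peg has left the fingers (no force) and the wheel is past half-way. I wait for it to snap in.

>>> {"method": "play_rows", "body": {"plan": [[[0,0,0,0,0,0,0],[0,0,0,0,0,0,0],[0,0,0,0,0,0,0],[0,0,0,0,0,0,0],[0,0,0,0,0,0,0],[0,0,0,0,0,0,0]]]}}

```text
time_s: 17.8
eef_pos: [0.683, -0.1009, 0.2969]
eef_rot: [180.0, -0.0, 103.1]
contact_force: [-1.0, 0.0, -0.2]
gripper_width: 0.0005
```

```bash
python3 chk.py | grep -v top
```

```text
17.8 [ 0.683  -0.1009  0.2969] [180.    -0.   103.14] F [-0.96  0.02 -0.21] M [-0.086  0.036  0.007] 0.0005
wrist red [105.   38.1] 2611 [ 0.5583 -0.014   0.1147] [ 0.5845 -0.0181]
wrist red [321.6 217.6] 1058 [ 0.6814 -0.0759  0.125 ] [ 0.6786 -0.0673]
wrist red [ 22.5 227.5] 977 [ 0.49   -0.1409  0.0842] [ 0.5538 -0.1011]
wrist red [183.9 354.5] 326 [ 0.6126 -0.2077  0.0928] [ 0.6304 -0.149 ]
tool fxy (np.float64(0.102), np.float64(-0.0117))
peg (np.float64(0.0005), np.float64(0.1016)) 0.102 ang mod 90 22.2
peg (np.float64(0.1062), np.float64(0.0132)) 0.107 ang mod 90 29.6
peg (np.float64(-0.0972), np.float64(-0.007)) 0.097 ang mod 90 26.6
peg (np.float64(0.0088), np.float64(-0.0996)) 0.1 ang mod 90 27.5
```

The wheel is resting at about 28°, held by friction. I keep nudging slowly.

>>> {"method": "play_rows", "body": {"plan": [[[0.003,0,0,0,0,0,0],[0.003,0,0,0,0,0,0],[0.003,0,0,0,0,0,0],[0,0,0,0,0,0,0],[0,0,0,0,0,0,0],[0,0,0,0,0,0,0],[0,0,0,0,0,0,0]]]}}

```text
time_s: 18.65
eef_pos: [0.681, -0.0918, 0.2969]
eef_rot: [180.0, -0.0, 103.2]
contact_force: [-0.0, -0.1, 0.2]
gripper_width: 0.0006
```

```bash
python3 chk.py | grep -v top
```

```text
18.65 [ 0.681  -0.0918  0.2969] [ 1.8000e+02 -3.0000e-02  1.0316e+02] F [-0.04 -0.11  0.21] M [-0.101  0.044  0.01 ] 0.0006
wrist red [92.7 59.8] 2573 [ 0.5506 -0.0162  0.1141] [ 0.5784 -0.0175]
wrist red [319.8 219.1] 1065 [ 0.6787 -0.0677  0.1251] [ 0.676 -0.059]
wrist red [ 25.2 252.9] 1126 [ 0.4912 -0.1495  0.0858] [ 0.5529 -0.104 ]
wrist red [198.6 356.6] 195 [ 0.6192 -0.2056  0.0846] [ 0.6355 -0.1394]
tool fxy (np.float64(0.1022), np.float64(-0.0024))
peg (np.float64(-0.0068), np.float64(0.101)) 0.101 ang mod 90 26.4
peg (np.float64(0.1054), np.float64(0.0219)) 0.108 ang mod 90 34.2
peg (np.float64(-0.0956), np.float64(-0.0147)) 0.097 ang mod 90 31.2
peg (np.float64(0.0155), np.float64(-0.0997)) 0.101 ang mod 90 31.3
```

```bash
python3 -c "
import cv2,glob,os
f=sorted(glob.glob('pics/wrist_*'),key=os.path.getmtime)[-1]; a=cv2.imread(f)
g=sorted(glob.glob('pics/top_*'),key=os.path.getmtime)[-1]; b=cv2.imread(g)
import numpy as np
s=cv2.resize(b[140:300,290:530],(480,320))
o=np.zeros((600,800,3),np.uint8); o[:350,:560]=cv2.resize(a,(560,350)); o[350:,:375]=cv2.resize(s,(375,250)); cv2.imwrite('pics/n2.png',o)"
```

```text
(no output)
```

View pics/n2.png

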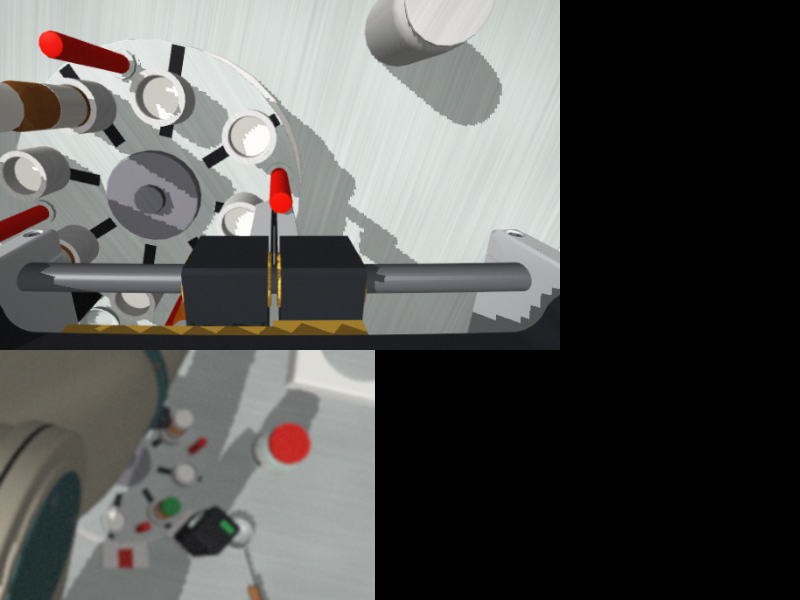

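The vial is approaching the reader and nothing is obstructing it. The wheel simply moves with the fingers, so I keep pushing slowly.

>>> {"method": "play_rows", "body": {"plan": [[[0.003,0,0,0,0,0,0],[0.003,0,0,0,0,0,0],[0.003,0,0,0,0,0,0],[0.003,0,0,0,0,0,0],[0,0,0,0,0,0,0],[0,0,0,0,0,0,0],[0,0,0,0,0,0,0]]]}}

```text
time_s: 19.5
eef_pos: [0.6783, -0.0802, 0.297]
eef_rot: [180.0, -0.0, 103.2]
contact_force: [-0.4, -0.7, -1.1]
gripper_width: 0.0009
```

```bash
python3 chk.py | grep -v top
```

```text
19.5 [ 0.6783 -0.0802  0.297 ] [ 1.7999e+02 -1.0000e-02  1.0316e+02] F [-0.39 -0.74 -1.11] M [-0.02   0.049 -0.002] 0.0009
wrist red [56.7 97.2] 2664 [ 0.5302 -0.0267  0.1135] [ 0.5627 -0.0226]
wrist red [308.1 199.8] 966 [ 0.6678 -0.0468  0.128 ] [ 0.6667 -0.0404]
wrist red [ 70.8 284.6] 27 [ 0.5047 -0.1713  0.0639] [ 0.571  -0.1033]
tool fxy (np.float64(0.1023), np.float64(0.0095))
peg (np.float64(-0.0307), np.float64(0.0958)) 0.101 ang mod 90 40.3
peg (np.float64(0.0996), np.float64(0.0443)) 0.109 ang mod 90 46.5
```

It has snapped: the peg jumped clear of the fingers to about 45°. I back off, lift and check.

>>> {"method": "play_rows", "body": {"plan": [[[-0.015,0,0,0,0,0,0],[-0.005,0,0,0,0,0,0],[0,0,-0.03,0,0,0,0],[0,0,-0.04,0,0,0,0],[0,0,-0.04,0,0,0,0],[0,0,-0.02,0,0,0,0],[0,-0.03,0,0,0,0,0],[0,-0.03,0,0,0,0,0],[-0.04,0,0,0,0,0,0],[-0.04,0,0,0,0,0,0],[0,0,0,0,0,0,0],[0,0,0,0,0,0,0]]]}}

```text
time_s: 20.85
eef_pos: [0.6421, -0.1936, 0.4268]
eef_rot: [-180.0, 0.0, 102.9]
contact_force: [-1.3, 0.9, 0.2]
gripper_width: 0.0007
```

```bash
python3 chk.py; ls -t pics|head -2; python3 -c "
import cv2,glob,os
f=sorted(glob.glob('pics/wrist_*'),key=os.path.getmtime)[-1]; cv2.imwrite('pics/n3.png',cv2.imread(f))"
```

```text
20.85 [ 0.6421 -0.1936  0.4268] [-1.7998e+02  2.0000e-02  1.0294e+02] F [-1.3   0.93  0.16] M [-0.066  0.034  0.027] 0.0007
wrist green [192.3 178.3] 969 [ 0.5374 -0.1894  0.1541] [ 0.5373 -0.1894]
wrist green [152.1 243.2] 226 [ 0.5065 -0.2589  0.147 ] [ 0.5097 -0.2553]
wrist red [233.1   4.6] 148 [ 0.5267 -0.033   0.0791] [ 0.5493 -0.0537]
wrist red [376.1  55.8] 454 [ 0.6648 -0.0582  0.1287] [ 0.6613 -0.0642]
wrist red [156.7 107.9] 253 [ 0.4345 -0.148   0.0157] [ 0.5021 -0.1394]
wrist red [175.4 145.2] 531 [ 0.5045 -0.1715  0.1162] [ 0.5202 -0.1652]
wrist red [314.5 201.1] 310 [ 0.6428 -0.1922  0.1275] [ 0.6412 -0.1857]
wrist red [312.4 338.3] 47 [ 0.6811 -0.3688  0.0893] [ 0.6698 -0.3188]
top red [353.8 168.1] 54 [ 0.6634 -0.0532  0.1197] [ 0.6525 -0.0525]
top red [330.9 225.9] 32 [ 0.5194 -0.03    0.128 ] [ 0.5156 -0.0301]
tool fxy (np.float64(0.041), np.float64(-0.0925))
peg (np.float64(-0.0338), np.float64(0.09)) 0.096 ang mod 90 43.1
peg (np.float64(0.0946), np.float64(0.0346)) 0.101 ang mod 90 42.6
peg (np.float64(-0.1508), np.float64(-0.0003)) 0.151 ang mod 90 22.6
peg (np.float64(-0.0877), np.float64(-0.0392)) 0.096 ang mod 90 46.6
peg (np.float64(0.042), np.float64(-0.0915)) 0.101 ang mod 90 47.2
top_20.9.png
wrist_20.9.png
```

View pics/n3.png

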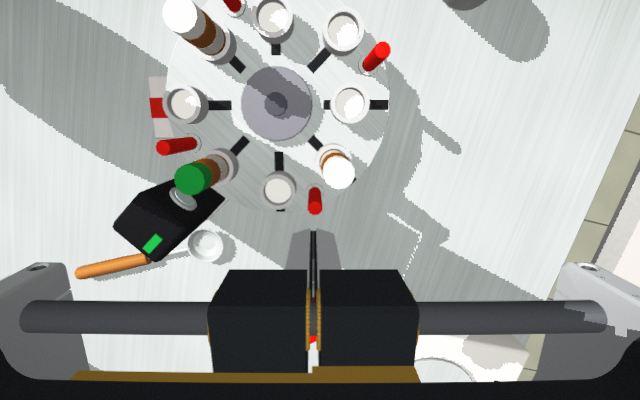

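The last view shows the green vial at (192,178), upright beside the reader. Peg angles average 44.9°, the cap is at z = 0.154 and the tool is clear, so I hand in.

```bash
python3 -c "
from station import workorder; print(workorder.finish_job())"
```

```text
the job is handed in; nothing more can be done
None
```

I put the green-capped vial into the loading cup, pressed it home and turned the carousel one click counter-clockwise. I then backed the arm off and handed the job in at about 21 s; no verdict was reported.

- **Vial in the cup:** The wrist camera put the cup about 5 mm outward of its listed place. The vial entered it without a reaction. The tool stopped at z = 0.3074 m (0.3076 expected). The wrist force read about 12 N at most while pressing, so roughly 13–14 N on the vial, under the 25 N limit.
- **After the click:** The four peg angles average 44.9° but scatter from 42.6° to 47.2°. The cap top is at z = 0.154 m, which is the home height. The vial stands upright before the reader, and the robot touches nothing.
- **Disagreements:**
  - The first push on the peg read about 14 N, against the 5 N stated.
  - The wheel did not snap just past half-way. It rested at about 27° and 31° and snapped in only after I pushed it further.
- **Not checked:** I did not re-measure the other vials, bowl, jar, tin and spoon at the end. I saw and felt no contact with any of them.

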